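Draw the digestion station's splash guard down with the hook pole

ROBOT

A 7-joint arm with a two-finger parallel gripper is mounted at the origin on the work surface. World frame = base frame: x ahead of the robot, y to its left, z up, the work surface at z = 0. Lengths are in mm, angles in rad, forces in N, time in s.
With the tool pointing down it reaches from about 400 to 850 mm from the base axis. Payload 10.4 kg.
Tool frame: the origin (TCP) lies on the centre line of the jaws, within the pads' length; the fingertips stand 19 mm ahead of it and the grasp point (between the pads) is the TCP; x points along the fingers, y is the direction in which the jaws open and shut, and the axes are right-handed (so a half turn about x gives the same grasp; the last joint's range is limited). The gripper opens to 87 mm and grips with 3 to 60 N. Pads are 19 mm wide; open, the fingers measure 117 mm over their backs; the gripper's body (75 mm by 190 mm) begins 51 mm behind the grasp point.
Start: joints at [-1.227, 0.332, -0.065, 1.46, 0.022, 1.35, -0.088], TCP at [224.132, 583.451, 241.576] pointing down, gripper open.
Joint ranges: [-2.6, 2.6], [-0.5, 2.12], [-1.47, 1.34], [0.16, 2.42], [-1.27, 4.41], [0.06, 2.06], [-2.6, 2.6]. Speed limits (rad/s): [2.22, 2.22, 2.79, 2.79, 3.14, 3.14, 3.14].

INTERFACE

Orientations are given as a unit quaternion [x, y, z, w].
In Python, from rig import arm gives the robot as it stands.
- The arm moves only by the tool drive_tool, never from a script. Its arguments are lists of equal length, an entry for each row: "jaw": the closure, from 0 (fully open) to 1 (shut); "delta_pos": the shift along the world's x, y, z in mm, a list of three; "turn": the turn about the world's z in rad. In form: {"jaw": [jaw, ...], "delta_pos": [[tx, ty, tz], ...], "turn": [turn, ...]}. A call has 1 to 8 rows; each row shifts and turns the commanded pose from where the row before left it; what a row does not reach is not made up. A row lasts 1/12 s, in which the tool goes at most 41.7 mm and 7.16 degrees, less where a joint would pass 70% of its speed; a pose out of reach is approached as far as the arm can. A call is refused whole if a number of a shift passes 41.7 or a number of a turn 0.125, either way. A call with a gripper value outside its range is refused whole. The fingers move at their own pace and stop on an object; "force" is the grip in N (left out, the last holds). Time passes only in rows, so rows that do not move let the fingers close. It gives the time, the measured TCP pose, the force and the opening at its end, in the units of the state.
- arm.sense(): the state, without advancing time (a new reading comes with each control period).
- arm.get_image(name): name is "side" or "top"; returns a dict with "frame" (400x640x3 uint8, red, green, blue), "intrinsics" (3x3 intrinsics, pixels), "R" (3x3) and "t" (3): a world point X has camera coordinates R X + t. Camera axes: x right, y down, z forward; pixel columns grow to the right and rows downward; lengths in mm; the calibration is good to about 2 mm. A picture is of the moment at which its call begins. There is no depth.
- arm.sign_off(): hands the job in, once; it reports no verdict.
The state is a dict: "time": time; "qpos": joint angles; "qd": joint speeds; "tau": joint torques, N m; "ee_pos": TCP position; "tool_rot": TCP orientation; "wrist_force": force on the tool from outside, world axes, zero at the start; "ft_torque": the same for the moment, N m; "gripper_width": finger opening in mm.
Only numpy, scipy, OpenCV 4.12 (cv2) and the standard library are available. Lean on these libraries where they do the work, as an engineer would, in place of code of your own. Each camera call takes 0.05 s, during which the arm holds its last target.

TASK

The tubes in the digestion block are hot, so shut its splash guard with the hook pole: take the pole from its cradle, drop its hook into the red ring on the guard's top rail, draw the guard down past its roller catches and bed it on its sill seal with a firm pull of about 12 N, held for a moment and never above the 20 N that ring and pane can take. Then unhook, leaving the guard caught down, and lay the pole back in its cradle as it was. Keep the arm and the gripper off the station, and leave the tubes and the other things on the bench as they are.

Things in the scene. Friction and masses are not known exactly. Their poses are not given: they have to be found in the camera images.
- pole: Hook pole, 287 mm long, 0.22 kg, lying in the cradle. Origin: middle of its black rubber grip sleeve (66 long, 24 wide, 40 mm high), the place to grip it (60-80 N grip), its centre of mass; +x runs to the hook, +z is up as it lies. Behind the sleeve a wooden tail (18 wide, 26 mm high) runs to x = -193 mm; ahead an 8 mm steel rod runs to the bend. The sleeve is 55 mm over the bench, free on both sides.
- hook_bend (a point): Bend of the hook, where rod and tooth axes meet: x = 90 mm, y = z = 0 in the pole's frame. The tooth turns off square to the rod, to -z. The pull bears in the corner under the bend: with the hook end held 15 to 30 degrees higher than the tail, the ring slides into that corner and stays there.
- hook_tip (a point): End of the hook's yellow tooth, 8 mm thick: x = 90 mm, y = 0, z = -34 mm in the pole's frame.
- station: Digestion station, fixed, hot: base plate 290 deep, 360 mm wide, white heater 122 mm high with tube block; ahead of it, in the plane x = 0, the clear guard (270 wide, 174 mm high) slides between two posts at y = +-165 mm, 417 mm high, with a crossbar at 405 mm. Origin on the bench midway between the posts; -x is its front, to the robot. Arm and gripper must not touch it, the pole not load it or the guard over 20 N.
- ring (a point): Centre of the red pull ring on the front of the guard's top rail: a rigid horizontal eye of 6 mm bar, 28 mm inside diameter, axis vertical, 45 mm ahead (-x) of the guard's plane. Axes as the station's. Height over the bench = 315 mm minus the joint value. The hook goes in from above; the pole then pulls on the ring's near bar.
- guard_travel (a joint): How far the guard is drawn down, m; 0 is up, starts at 0-0.03. A spring balance holds it: pull 1-3 N high up, 3-5 N low down; let go uncaught it rises to 0.08 or less. The catches and sill have a height setting, new each time: the two sprung rollers resist (6-9 N in all) from somewhere in 0.089-0.107, snap over 10 mm lower and hold it 7 mm below that; 1 mm on is the rubber sill seal, 5 N per mm.
- cradle: Blue cradle of the pole, fixed to the bench left or right of the robot's middle: base plate 230 by 75 mm, two upright U-forks at x = -105 mm (slot 23 mm wide, under the tail) and x = 66 mm (slot 12 mm, under the rod). Their flared lips end 26 and 35 mm above the pole's axis and open some 12 mm wider each side. Origin on the bench below the middle of the sleeve; x as the pole lies, z up.
- cradle_seat (a point): Where the pole's origin lies when it rests in the cradle: 75 mm above the cradle's origin. Axes as the cradle's; the pole lies with its x along this x and the tooth down.
- tube0: Hot glass tube with blue cap, 16 mm thick, 103 mm long, loose in the tube block. Origin under its foot.
- tube1: As tube0.
- tube2: As tube0.
- pipette: Pipette, 215 mm long, 26 mm high, lying in a white tray (270 by 120 by 18 mm) on the side opposite the cradle. Origin under its middle.
- reagent_bottle: Amber reagent bottle with blue cap, 70 mm thick, 150 mm high. Origin under its foot.
- brown_jar: Brown jar, 60 mm thick, 105 mm high. Origin under its foot.
- dropper_bottle: Small dark dropper bottle with blue cap, 32 mm thick, 85 mm high. Origin under its foot.
- white_jar: White plastic jar, 52 mm thick, 70 mm high. Origin under its foot.
There are look-alikes about, which are no part of the job. What is shaped like the cradle but yellow is not meant.

How it is judged (in metres and radians):
On the way, in this order (a step that is already met when the one before it is completed fails the run):
1. the pole's hook is dropped into the ring: the tooth passes down through it, the bend is above it (z of hook_tip in the frame of ring below -0.01 m and z of hook_bend in the frame of ring above 0 m and horizontal distance between each of hook_tip, hook_bend and ring below 0.022 m), for 0.1 s.
2. the guard has been drawn down past its catches and, with the hook still in the ring, bedded on its sill with a pull of at least 9 N (all of step 1 and value of joint guard_travel above 0.098 m and contact force between pole and station above 9 N), for 0.1 s.
At the end, for the whole second after the job is handed in: The guard is held down by its catches (guard_travel above 0.098) and the pole lies still in its cradle: its origin within 20 mm of the seat, its axis within 0.08 rad of the cradle's, the hook at the cradle's front end with the tooth pointing down (value of joint guard_travel above 0.098 m and distance between pole and cradle_seat below 0.02 m and angle between the x axis of pole and the x axis of cradle_seat, either way round below 0.08 rad and z of hook_tip in the frame of cradle below 0.06 m and x of hook_tip in the frame of cradle above 0 m and linear speed of pole below 0.02 m/s); the robot touches nothing.
It fails at once if the pole pulls or presses on the guard, its ring or the station with more than 20 N (contact force between pole and station above 20 N).
It fails at once if the arm or gripper touches the station or its guard (contact force between any of the arm, the fingers and station above 2 N).
It fails at once if another thing is shifted by more than 20 mm or tipped (distance of any of reagent_bottle, brown_jar, dropper_bottle, white_jar, tube0, tube1, tube2, pipette from where it was at the start of the episode above 0.02 m or angle between any of reagent_bottle, brown_jar, dropper_bottle, white_jar's own z axis and vertical above 0.3 rad).
It also fails if it takes over 58 s, if anything falls off the work surface, if the arm or the gripper's body presses on something with over 40 N, if the wrist force passes 120 N, or if a joint passes its speed limit or range.

## Working session

There is one attempt and no reset: what is moved stays moved. The work goes in short steps, Python scripts to look and compute and a tool call to move; the robot and the scene stay as the last step left them, time stands still between calls to the robot, and variables do not carry over. Pictures are saved under pics/ and viewed, and the job is handed in when it is done.

Besides the shell and the picture viewer there is one more tool, called after "Emit:" by a JSON object that holds its "op" and its "data", one argument or row to a line. drive_tool: Moves the arm, as the interface text tells. Its arguments: {"type":"object","properties":{"jaw":{"type":"array","items":{"type":"number"}},"delta_pos":{"type":"array","items":{"type":"array","items":{"type":"number"}}},"turn":{"type":"array","items":{"type":"number"}},"force":{"type":"number"}},"required":["jaw","delta_pos","turn"]}

```bash
ls; mkdir -p pics; python3 - <<'E'
from rig import arm
import cv2,numpy as np
for n in("side","top"):
    d=arm.get_image(n); cv2.imwrite(f"pics/{n}0.png",d["frame"][:,:,::-1]); np.savez(f"{n}0.npz",**d)
    print(n,d["intrinsics"].tolist(),np.round(d["R"],4).tolist(),np.round(d["t"],1).tolist(), np.round(-d["R"].T@d["t"],1))
print(arm.sense())
E
```

```text
pics
side [[465.3678770497714, 0.0, 319.6367613066029], [0.0, 465.3678770497714, 197.03142878373197], [0.0, 0.0, 1.0]] [[0.9001, -0.4356, -0.0125], [-0.2272, -0.4448, -0.8663], [0.3718, 0.7826, -0.4993]] [-515.8, 290.4, 1171.3] [   94.7 -1012.1   830. ]
top [[390.49607751501, 0.0, 317.54567698788895], [0.0, 390.49607751501, 194.87227625524204], [0.0, 0.0, 1.0]] [[-0.088, -0.9961, 0.0033], [-0.9717, 0.0851, -0.2201], [0.219, -0.0226, -0.9755]] [38.2, 635.4, 1370.0] [ 320.7   15.  1476.1]
{'time': 0.1, 'qpos': array([-1.22660081,  0.33278614, -0.06470719,  1.46084966,  0.02160739,
        1.3498885 , -0.08849313]), 'qd': array([-0.00079537, -0.00177626,  0.00053327, -0.00285156, -0.00157558,
       -0.00021817,  0.00032613]), 'tau': array([ 1.39837157e-04, -6.24549150e+01,  2.40236713e-02, -3.90715098e+01,
       -6.15299377e-02,  3.66670266e-02,  1.36241124e-04]), 'ee_pos': array([224.02808448, 583.13110472, 240.8512385 ]), 'tool_rot': array([ 0.12851108,  0.69530904, -0.12937711,  0.69519192]), 'wrist_force': array([ 0.03752253, -0.97644871,  0.4183381 ]), 'ft_torque': array([0.05356679, 0.01407545, 0.02256517]), 'gripper_width': 86.96882309698272}
```

View pics/side0.png

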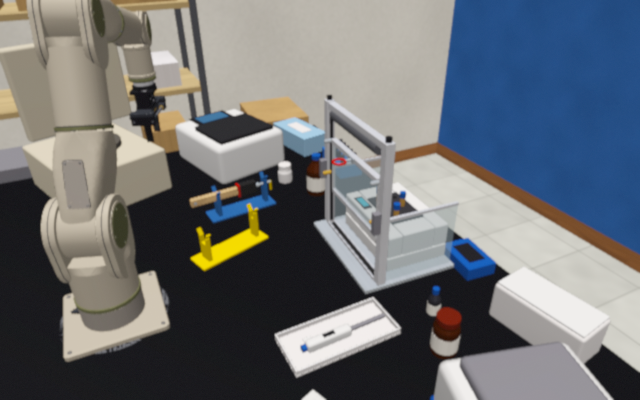

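View pics/top0.png

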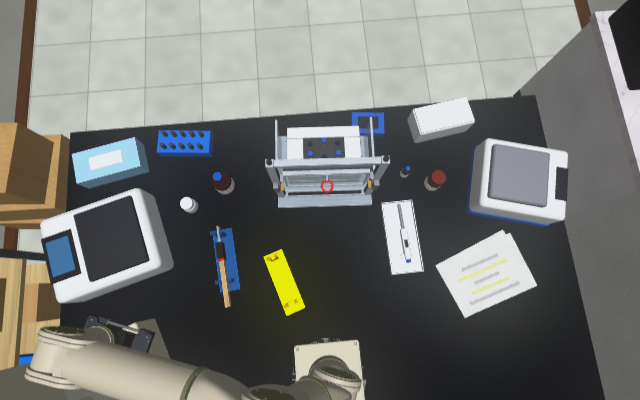

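```bash
python3 - <<'E'
import cv2,numpy as np
t=cv2.imread("pics/top0.png"); s=cv2.imread("pics/side0.png")
a=cv2.resize(t[215:315,180:310],None,fx=6,fy=5.9,interpolation=2); cv2.imwrite("pics/c1.png",a)
a=cv2.resize(s[165:225,180:290],None,fx=7,fy=7,interpolation=2); cv2.imwrite("pics/c2.png",a)
a=cv2.resize(t[140:215,255:395],None,fx=5.7,fy=5.7,interpolation=2); cv2.imwrite("pics/c3.png",a)
a=cv2.resize(s[90:290,310:465],None,fx=3,fy=3,interpolation=2); cv2.imwrite("pics/c4.png",a)
E
```

```text
(no output)
```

View pics/c1.png

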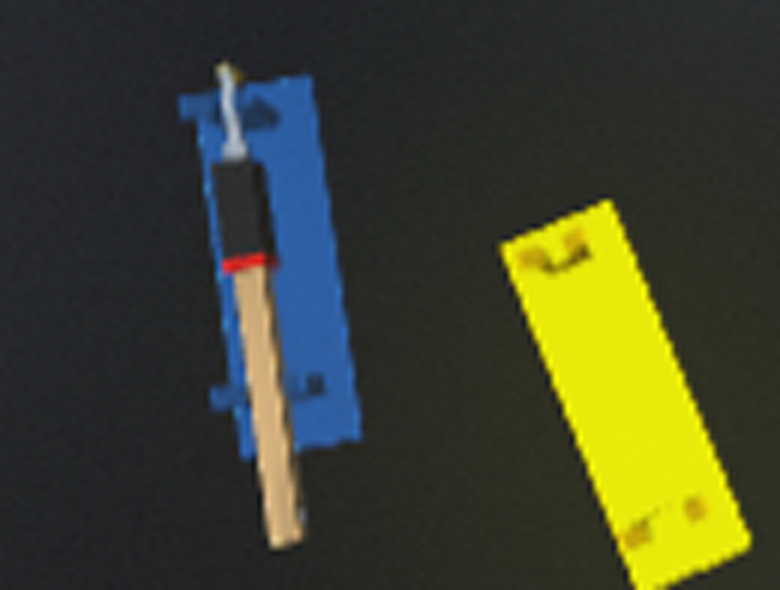

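View pics/c2.png

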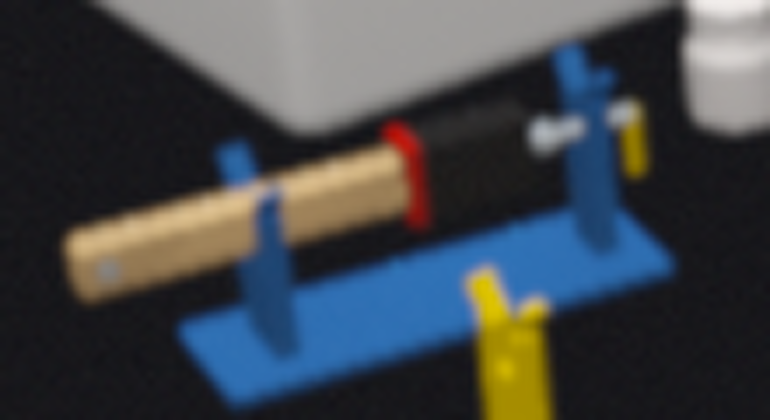

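View pics/c3.png

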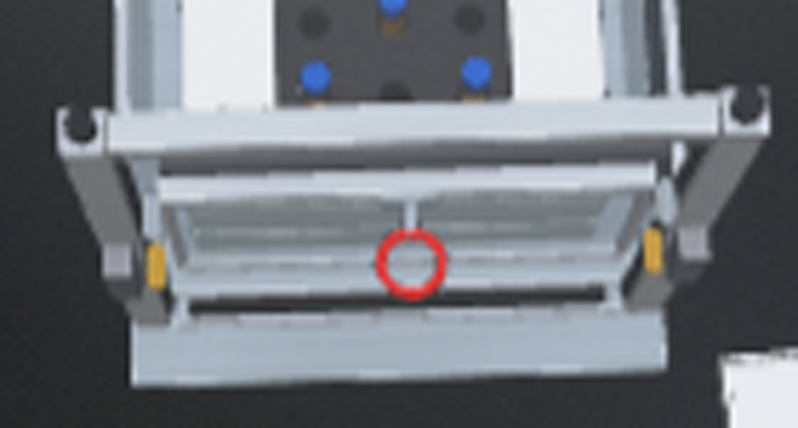

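View pics/c4.png

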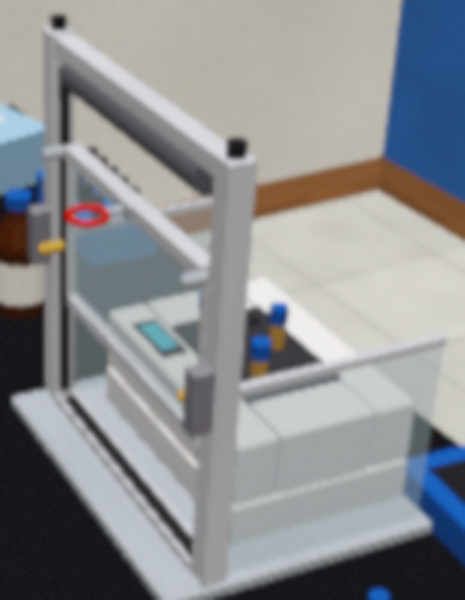

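```bash
cat > h.py <<'E'
import numpy as np,cv2
def ld(n):
    d=np.load(n); return {k:d[k] for k in d}
def ray(d,u,v):
    r=d["R"].T@np.linalg.inv(d["intrinsics"])@np.array([u,v,1.]); return -d["R"].T@d["t"],r/np.linalg.norm(r)
def onz(d,p,z):
    c,r=ray(d,*p); return c+r*(z-c[2])/r[2]
def tri(d1,p1,d2,p2):
    c1,r1=ray(d1,*p1);c2,r2=ray(d2,*p2)
    A=np.c_[r1,-r2]; s=np.linalg.lstsq(A,c2-c1,rcond=None)[0]
    a=c1+r1*s[0];b=c2+r2*s[1]; return (a+b)/2,np.linalg.norm(a-b)
def proj(d,X):
    q=d["intrinsics"]@(d["R"]@np.array(X)+d["t"]); return q[:2]/q[2]
def mask(d,lo,hi,roi):
    hsv=cv2.cvtColor(d["frame"],cv2.COLOR_RGB2HSV); m=cv2.inRange(hsv,np.array(lo),np.array(hi))
    x0,y0,x1,y1=roi; o=np.zeros_like(m); o[y0:y1,x0:x1]=m[y0:y1,x0:x1]; return o
def red(d,roi): return mask(d,(0,130,90),(8,255,255),roi)|mask(d,(172,130,90),(180,255,255),roi)
def ell(m):
    c=max(cv2.findContours(m,0,1)[0],key=len); return cv2.fitEllipse(c)
def cen(m):
    y,x=np.nonzero(m); return np.array([x.mean(),y.mean()])
E
python3 - <<'E'
from h import *
T=ld("top0.npz");S=ld("side0.npz")
et=ell(red(T,(300,170,350,205)));es=ell(red(S,(325,150,355,172)))
print(et,es)
print("ring",tri(T,et[0],S,es[0]), "onz300",onz(T,et[0],300),onz(T,et[0],285))
bt=cen(red(T,(205,240,240,270)));bs=cen(red(S,(225,175,250,205)))
print("band",bt,bs,tri(T,bt,S,bs))
yt=cen(mask(T,(20,100,80),(35,255,255),(205,215,235,235)));ys=cen(mask(S,(20,120,80),(35,255,255),(262,170,280,195)))
print("yel",yt,ys,tri(T,yt,S,ys))
# wood in top
m=mask(T,(10,60,120),(22,200,255),(205,255,240,312)); r=cv2.minAreaRect(np.argwhere(m)[:,::-1].astype(np.float32)); print(r)
b=cv2.boxPoints(r); print([onz(T,p,88).round(1).tolist() for p in b])
m=mask(T,(100,120,80),(120,255,255),(205,222,245,300)); y,x=np.nonzero(m); P=np.array([onz(T,(a,b),8)[:2] for a,b in zip(x,y)],np.float32); 
r=cv2.minAreaRect(P);print("plate",r,cv2.boxPoints(r).round(0).tolist())
for u,v in((269,162),(386,158.5)): print("post",onz(T,(u,v),417))
E
```

```text
((326.6618347167969, 185.94029235839844), (11.216733932495117, 11.777762413024902), 159.37094116210938) ((338.4190673828125, 161.18508911132812), (6.5565338134765625, 14.669193267822266), 87.71741485595703)
ring (array([610.0874064 , -42.98473539, 304.85600911]), np.float64(1.368844670629441)) onz300 [610.62456855 -42.97534487 300.        ] [614.32192024 -43.71469372 285.        ]
band [220.22222222 259.        ] [238.18181818 188.68181818] (array([435.00705343, 346.04468547,  75.62231411]), np.float64(3.575861783078836))
yel [219.  227.5] [270.04347826 185.65217391] (array([550.37937272, 351.43418389,  56.00063998]), np.float64(2.4543367508418927))
((224.12307739257812, 283.4846496582031), (47.13319778442383, 5.085424423217773), 82.87498474121094)
[[427.8, 349.1, 88.0], [428.5, 331.4, 88.0], [268.5, 317.1, 88.0], [268.0, 334.3, 88.0]]
plate ((435.1983337402344, 348.18585205078125), (231.96527099609375, 86.96487426757812), 5.198058128356934) [[316.0, 381.0], [324.0, 294.0], [555.0, 315.0], [547.0, 402.0]]
post [665.61741951 119.03804596 417.        ]
post [ 647.09590437 -212.7013615   417.        ]
```

```bash
python3 - <<'E'
from h import *
T=ld("top0.npz");S=ld("side0.npz")
for p in((219.7,242.1),(221.0,258.3),(221.2,260.6)): print(onz(T,p,95))
o=np.array([460.5,344.,75]);x=np.array([.9959,.0905,0]);z=np.array([0,0,1]);y=np.cross(z,x)
for n,q in dict(tip=o+90*x-34*z,bend=o+90*x,tail=o-193*x,sf=o+33*x+20*z,sr=o-33*x+20*z).items(): print(n,proj(T,q).round(1),proj(S,q).round(1))
def plate(o):
  for a in(-135,-20,95):
    pass
E
python3 - <<'E'
import sys; sys.path.insert(0,'.')
from h import *
S=ld("side0.npz");T=ld("top0.npz")
# plate outer corners visible in side crop c2 : (235,408),(675,268) near edge; far-left(178,325)
for p in((235,408),(675,268),(178,328)): print(onz(S,(180+p[0]/7,165+p[1]/7),5))
# top crop corners: front right (312,77), rear right (360,437), rear left(243,457)
for p in((312,77),(360,437),(243,457)): print(onz(T,(180+p[0]/6,215+p[1]/5.9),5))
E
```

```text
[490.83870001 341.72925718  95.        ]
[433.88989506 339.07748964  95.        ]
[425.88295994 338.65126318  95.        ]
tip [219.9 227.8] [269.8 189.4]
bend [217.6 226.5] [269.2 180.8]
tail [227.6 306.6] [189.2 203. ]
sf [218.2 241.5] [253.6 179.8]
sr [220.5 260.2] [235.4 184.8]
[327.48133344 284.01869086   5.        ]
[556.25554844 310.12519472   5.        ]
[321.01606419 366.40332978   5.        ]
[550.98343382 314.90504308   5.        ]
[323.69245733 294.741855     5.        ]
[317.9223072 366.1883635   5.       ]
```

```bash
cat >> h.py <<'E'
def st():
    from rig import arm
    from scipy.spatial.transform import Rotation as R
    s=arm.sense(); M=R.from_quat(s["tool_rot"]).as_matrix()
    y=M[:,1]; print("t",round(s["time"],2),"tcp",s["ee_pos"].round(1),"x",M[:,0].round(3),"jaw axis yaw",round(np.arctan2(y[1],y[0]),3),"F",s["wrist_force"].round(1),"M",s["ft_torque"].round(2),"w",round(s["gripper_width"],1))
    return s
E
python3 -c "
from h import *
st()"
```

```text
t 0.1 tcp [224.  583.1 240.9] x [-0.    -0.001 -1.   ] jaw axis yaw 1.204 F [ 0.  -1.   0.4] M [0.05 0.01 0.02] w 87.0
```

Emit:
{"op": "drive_tool", "data": {
  "jaw": [0, 0, 0, 0, 0, 0, 0, 0],
  "delta_pos": [
    [29, -29, 0],
    [29, -29, 0],
    [29, -29, 0],
    [29, -29, 0],
    [29, -29, 0],
    [29, -29, 0],
    [29, -29, 0],
    [29, -29, 0]
  ],
  "turn": [0.06, 0.06, 0.06, 0.06, 0.06, 0.06, 0.06, 0.04],
  "force": 60
}}

```text
time: 0.77
ee_pos: [457.1, 349.7, 241.4]
tool_rot: [-0.034, 0.706, 0.034, 0.706]
wrist_force: [0.1, 0.2, -0.3]
gripper_width: 86.7
```

Emit:
{"op": "drive_tool", "data": {
  "jaw": [0, 0, 0, 0, 0],
  "delta_pos": [
    [16, -9, -30],
    [0, 0, -30],
    [0, 0, -20],
    [0, 0, 0],
    [0, 0, 0]
  ],
  "turn": [0, 0, 0, 0, 0]
}}

```text
time: 1.18
ee_pos: [471.5, 342.1, 160.9]
tool_rot: [-0.033, 0.707, 0.033, 0.706]
wrist_force: [0.5, -0.1, 0.2]
gripper_width: 87.0
```

```bash
python3 - <<'E'
from h import *
from rig import arm
st()
d=arm.get_image("top");t=d["frame"][:,:,::-1]; cv2.imwrite("pics/g1.png",cv2.resize(t[200:320,160:300],None,fx=5,fy=5,interpolation=2))
E
```

```text
t 1.18 tcp [471.5 342.1 160.9] x [-0.002 -0.001 -1.   ] jaw axis yaw 1.664 F [ 0.5 -0.1  0.2] M [0.01 0.03 0.01] w 87.0
```

View pics/g1.png

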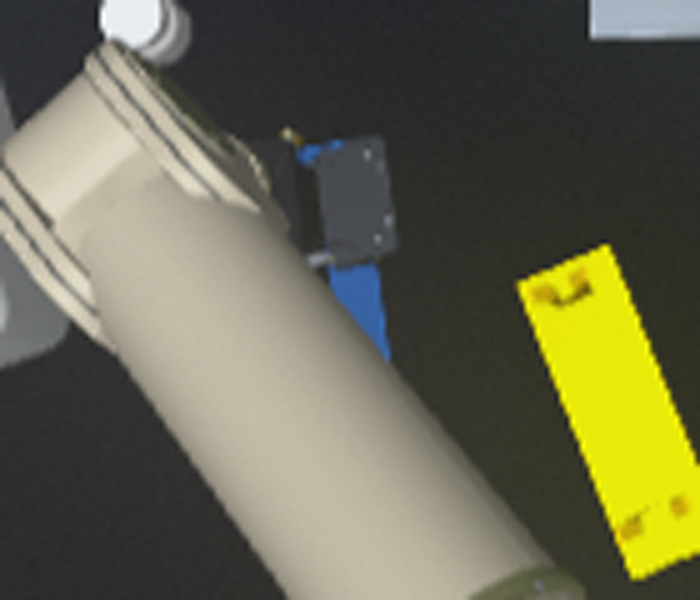

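Emit:
{"op": "drive_tool", "data": {
  "jaw": [0, 0, 0, 0, 0],
  "delta_pos": [
    [0, 0, -25],
    [0, 0, -25],
    [0, 0, -20],
    [0, 0, -16],
    [0, 0, 0]
  ],
  "turn": [0, 0, 0, 0, 0]
}}

```text
time: 1.65
ee_pos: [471.2, 342.4, 74.3]
tool_rot: [-0.034, 0.707, 0.033, 0.706]
wrist_force: [-0.8, -0.1, 0.4]
gripper_width: 87.2
```

```bash
python3 - <<'E'
from h import *
from rig import arm
st()
d=arm.get_image("side");t=d["frame"][:,:,::-1]; cv2.imwrite("pics/g2.png",cv2.resize(t[140:240,170:300],None,fx=6,fy=6,interpolation=2))
E
```

```text
t 1.65 tcp [471.2 342.4  74.3] x [-0.002 -0.001 -1.   ] jaw axis yaw 1.665 F [-0.8 -0.1  0.4] M [-0.01  0.03 -0.03] w 87.2
```

View pics/g2.png

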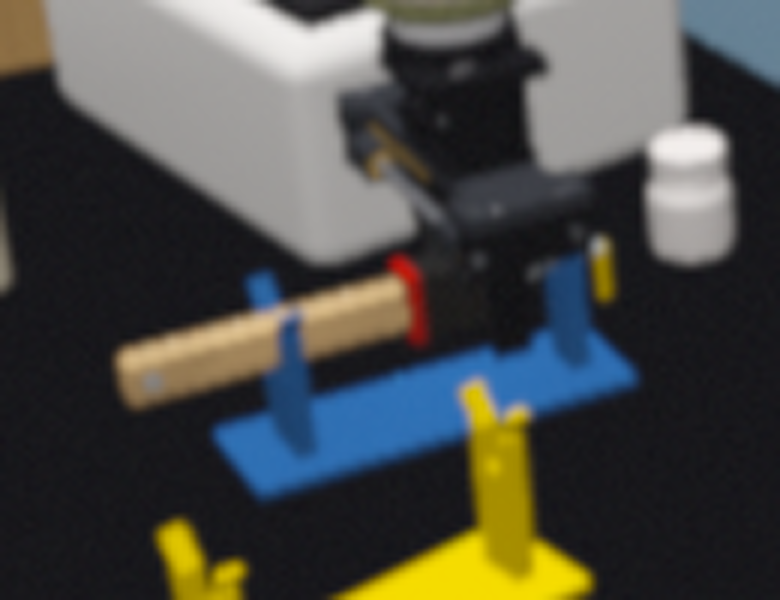

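Emit:
{"op": "drive_tool", "data": {
  "jaw": [1, 1, 1, 1, 1, 1, 1, 1],
  "delta_pos": [
    [0, 0, 0],
    [0, 0, 0],
    [0, 0, 0],
    [0, 0, 0],
    [0, 0, 0],
    [0, 0, 0],
    [0, 0, 0],
    [0, 0, 0]
  ],
  "turn": [0, 0, 0, 0, 0, 0, 0, 0],
  "force": 60
}}

```text
time: 2.37
ee_pos: [472.1, 342.4, 75.6]
tool_rot: [-0.033, 0.706, 0.033, 0.706]
wrist_force: [-0.6, -0.7, 0.0]
gripper_width: 41.3
```

```bash
python3 -c "
from h import *
st()"
```

```text
t 2.37 tcp [472.1 342.4  75.6] x [-0.  0. -1.] jaw axis yaw 1.664 F [-0.6 -0.7  0. ] M [0.05 0.04 0.06] w 41.3
```

Still closing; wait a bit more.

Emit:
{"op": "drive_tool", "data": {
  "jaw": [1, 1, 1, 1, 1, 1, 1],
  "delta_pos": [
    [0, 0, 0],
    [0, 0, 0],
    [0, 0, 0],
    [0, 0, 0],
    [0, 0, 0],
    [0, 0, 0],
    [0, 0, 0]
  ],
  "turn": [0, 0, 0, 0, 0, 0, 0]
}}

```text
time: 2.95
ee_pos: [471.7, 344.5, 75.7]
tool_rot: [-0.033, 0.706, 0.035, 0.707]
wrist_force: [0.0, 5.9, -3.4]
gripper_width: 23.8
```

```bash
python3 -c "
from h import *
st()"
```

```text
t 2.95 tcp [471.7 344.5  75.7] x [ 0.     0.003 -1.   ] jaw axis yaw 1.666 F [ 0.   5.9 -3.4] M [ 1.43 -0.13  0.08] w 23.8
```

Emit:
{"op": "drive_tool", "data": {
  "jaw": [1, 1, 1, 1, 1, 1, 1, 1],
  "delta_pos": [
    [0, 2, 3],
    [0, 0, 5],
    [0, 0, 10],
    [0, 0, 15],
    [0, 0, 20],
    [0, 0, 20],
    [0, 0, 20],
    [0, 0, 0]
  ],
  "turn": [0, 0, 0, 0, 0, 0, 0, 0]
}}

```text
time: 3.62
ee_pos: [474.1, 345.0, 173.7]
tool_rot: [-0.031, 0.704, 0.034, 0.708]
wrist_force: [-0.3, 0.6, -2.2]
gripper_width: 23.6
```

```bash
python3 - <<'E'
from h import *
from rig import arm
st()
d=arm.get_image("side");t=d["frame"][:,:,::-1]; cv2.imwrite("pics/g3.png",cv2.resize(t[100:240,170:310],None,fx=4.2,fy=4.2,interpolation=2))
E
```

```text
t 3.62 tcp [474.1 345.  173.7] x [ 0.005  0.004 -1.   ] jaw axis yaw 1.663 F [-0.3  0.6 -2.2] M [ 0.1  -0.02 -0.04] w 23.6
```

View pics/g3.png

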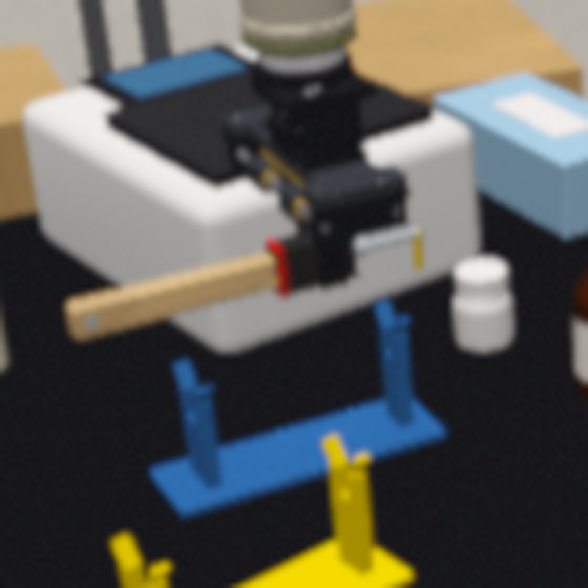

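Emit:
{"op": "drive_tool", "data": {
  "jaw": [1, 1, 1, 1, 1, 1, 1, 1],
  "delta_pos": [
    [0, 0, 20],
    [0, -10, 30],
    [0, -20, 30],
    [4, -30, 30],
    [4, -30, 30],
    [4, -30, 30],
    [4, -30, 31],
    [4, -30, 0]
  ],
  "turn": [0, 0, -0.02, -0.02, -0.02, -0.02, -0.02, -0.02]
}}

```text
time: 4.33
ee_pos: [492.8, 166.3, 371.6]
tool_rot: [0.011, 0.705, -0.009, 0.709]
wrist_force: [0.0, 0.7, -1.7]
gripper_width: 23.6
```

Emit:
{"op": "drive_tool", "data": {
  "jaw": [1, 1, 1, 1, 1, 1, 1, 1],
  "delta_pos": [
    [4, -34, 0],
    [4, -34, 0],
    [0, -34, 0],
    [0, -34, 0],
    [0, -34, 0],
    [0, -22, 0],
    [0, -9, 0],
    [0, 0, 0]
  ],
  "turn": [-0.014, -0.014, 0, 0, 0, 0, 0, 0]
}}

```text
time: 5.0
ee_pos: [499.2, -36.1, 365.8]
tool_rot: [0.021, 0.707, -0.021, 0.706]
wrist_force: [0.2, 0.2, -3.0]
gripper_width: 23.8
```

Emit:
{"op": "drive_tool", "data": {
  "jaw": [1, 1, 1, 1],
  "delta_pos": [
    [0, 0, 0],
    [0, 0, 0],
    [0, 0, 0],
    [0, 0, 0]
  ],
  "turn": [0, 0, 0, 0]
}}

```text
time: 5.33
ee_pos: [499.8, -32.1, 366.2]
tool_rot: [0.019, 0.707, -0.019, 0.707]
wrist_force: [0.4, 1.2, -2.4]
gripper_width: 23.4
```

```bash
python3 - <<'E'
from h import *
from rig import arm
st()
for n in("side","top"):
    d=arm.get_image(n); np.savez(f"{n}1.npz",**d);t=d["frame"][:,:,::-1]
    c=t[60:220,230:420] if n=="side" else t[130:280,240:420]
    cv2.imwrite(f"pics/h_{n}.png",cv2.resize(c,None,fx=4,fy=4,interpolation=2)[:600])
E
```

```text
t 5.33 tcp [499.8 -32.1 366.2] x [-0.  0. -1.] jaw axis yaw 1.518 F [ 0.4  1.2 -2.4] M [ 0.02 -0.04 -0.01] w 23.4
```

View pics/h_side.png

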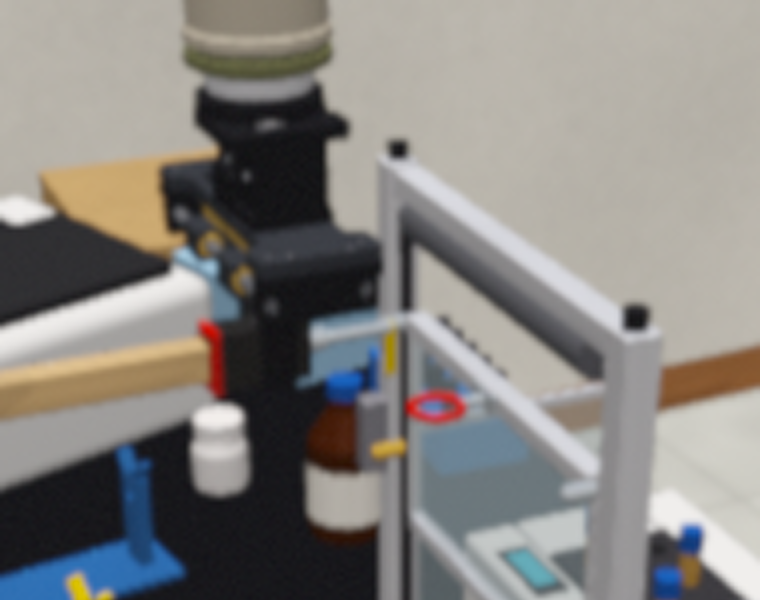

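View pics/h_top.png

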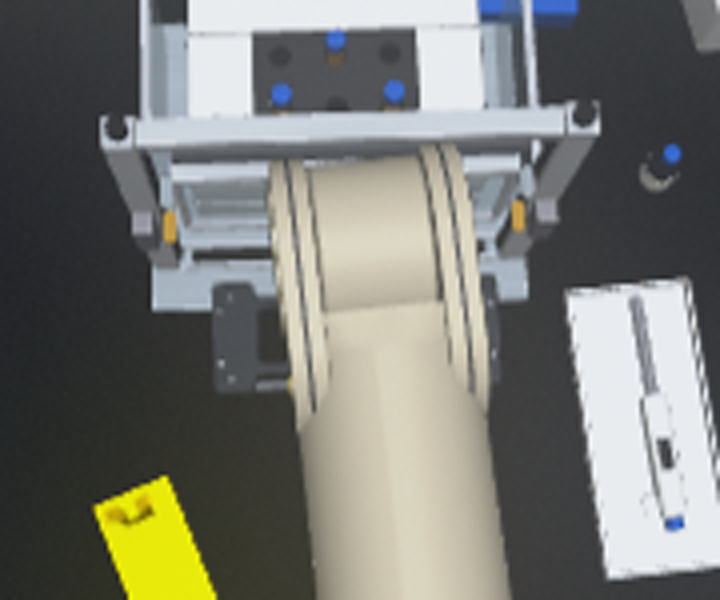

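```bash
cat >> h.py <<'E'
def tip(d,roi,P,yaw):
    """yellow tooth in side view: top and bottom ends -> points in the vertical plane through P with heading yaw"""
    m=mask(d,(20,120,80),(35,255,255),roi); y,x=np.nonzero(m)
    n=np.array([-np.sin(yaw),np.cos(yaw),0]); out=[]
    for v in(y.min(),y.mean(),y.max()+1):
        u=x[abs(y-v)<1.5].mean()+.5
        c,r=ray(d,u,v); out.append((c+r*(n@(P-c))/(n@r)).round(1))
    return len(x),out
E
python3 - <<'E'
from h import *
s=st()
S=ld("side1.npz")
print(tip(S,(322,135,332,156),s["ee_pos"],-.054))
es=ell(red(S,(325,150,355,172)));c,r=ray(S,*es[0]); n=np.array([.054,1,0]); print(es[0],c+r*(n@(np.array([610,-43,0])-c))/(n@r))
E
```

```text
t 5.43 tcp [499.8 -32.6 366.3] x [-0.  0. -1.] jaw axis yaw 1.517 F [ 0.4  0.2 -2.5] M [ 0.02 -0.02 -0.03] w 23.6
(28, [array([582.8, -37.1, 359.5]), array([582.2, -37.1, 347.2]), array([583.5, -37.2, 331.6])])
(338.35797119140625, 161.1709747314453) [610.62807854 -43.03391624 304.99703345]
```

Emit:
{"op": "drive_tool", "data": {
  "jaw": [1, 1, 1, 1, 1, 1],
  "delta_pos": [
    [8, -3, 0],
    [8, -3, 0],
    [8, 0, 0],
    [0, 0, 0],
    [0, 0, 0],
    [0, 0, 0]
  ],
  "turn": [0, 0, 0, 0, 0, 0]
}}

```text
time: 5.93
ee_pos: [523.8, -39.4, 366.2]
tool_rot: [0.019, 0.707, -0.019, 0.707]
wrist_force: [-0.3, 0.8, -2.0]
gripper_width: 23.1
```

```bash
python3 - <<'E'
from h import *
from rig import arm
d=arm.get_image("side");s=st();np.savez("side2.npz",**d)
cv2.imwrite("pics/i_side.png",cv2.resize(d["frame"][120:180,290:370,::-1],None,fx=8,fy=8,interpolation=2))
print(tip(d,(325,130,345,158),s["ee_pos"],-.054))
d=arm.get_image("top");cv2.imwrite("pics/i_top.png",cv2.resize(d["frame"][130:230,270:400,::-1],None,fx=5,fy=5,interpolation=2))
st()
E
```

```text
t 5.98 tcp [523.6 -39.4 366.3] x [-0.  0. -1.] jaw axis yaw 1.516 F [-0.9  1.1 -2.5] M [ 0.02 -0.06  0.05] w 23.5
(25, [array([605.8, -43.8, 357.5]), array([607.3, -43.9, 343.9]), array([606. , -43.9, 329.6])])
t 6.03 tcp [523.6 -39.4 366.4] x [-0.  0. -1.] jaw axis yaw 1.516 F [-0.2 -0.7 -1.9] M [-0.04 -0.05  0.03] w 23.7
```

View pics/i_side.png

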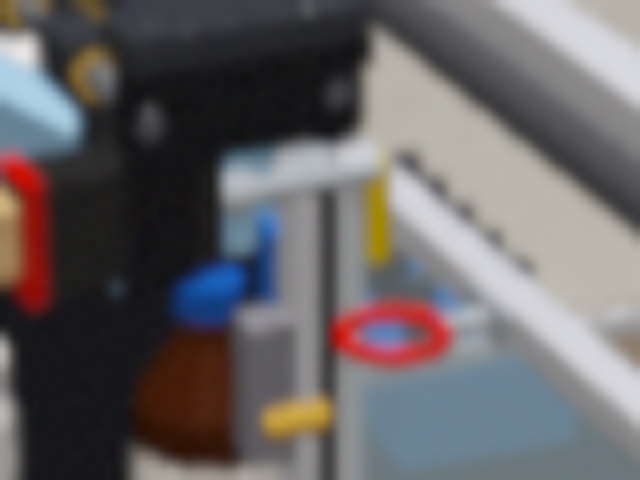

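View pics/i_top.png

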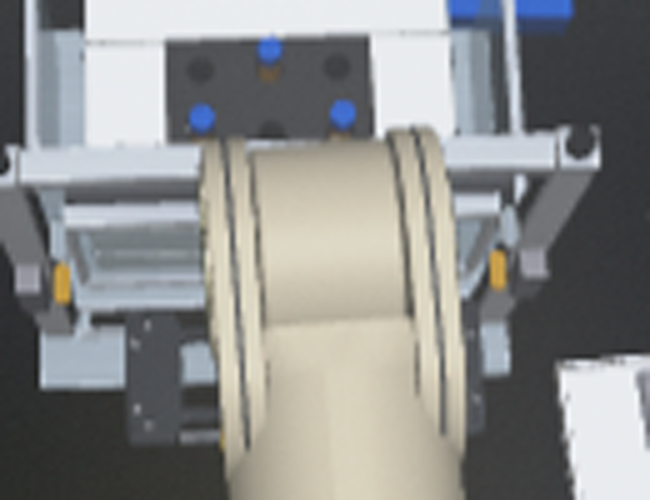

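Emit:
{"op": "drive_tool", "data": {
  "jaw": [1, 1, 1, 1, 1, 1, 1],
  "delta_pos": [
    [0, 0, -5],
    [0, 0, -8],
    [0, 0, -8],
    [0, 0, -8],
    [0, 0, -8],
    [0, 0, -7],
    [0, 0, 0]
  ],
  "turn": [0, 0, 0, 0, 0, 0, 0]
}}

```text
time: 6.62
ee_pos: [523.1, -39.4, 320.5]
tool_rot: [0.019, 0.708, -0.019, 0.706]
wrist_force: [-0.7, 0.2, -1.6]
gripper_width: 23.6
```

```bash
cat >> h.py <<'E'
def look(tag):
    from rig import arm
    d=arm.get_image("side");s=st();np.savez(f"side_{tag}.npz",**d)
    cv2.imwrite(f"pics/{tag}.png",cv2.resize(d["frame"][120:220,280:370,::-1],None,fx=6,fy=6,interpolation=2))
    es=ell(red(d,(322,140,360,220)));c,r=ray(d,*es[0]); n=np.array([.054,1,0]); print("ring",np.round(es[0],1),(c+r*(n@(np.array([610,-43,0])-c))/(n@r)).round(1))
E
python3 -c "
from h import *
look('j')"
```

```text
t 6.67 tcp [523.3 -39.4 321.5] x [-0.002 -0.    -1.   ] jaw axis yaw 1.516 F [ 0.6 -0.6 -2.4] M [ 0.03 -0.04  0.01] w 23.6
ring [338.4 161.3] [610.6 -43.  304.6]
```

View pics/j.png

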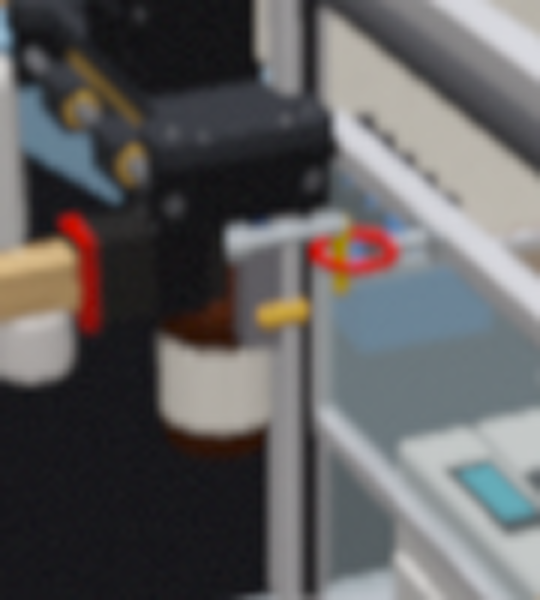

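Emit:
{"op": "drive_tool", "data": {
  "jaw": [1, 1, 1, 1, 1, 1, 1, 1],
  "delta_pos": [
    [0, 0, -4],
    [0, 0, -5],
    [0, 0, -5],
    [0, 0, -8],
    [0, 0, -8],
    [0, 0, -8],
    [0, 0, -5],
    [0, 0, 0]
  ],
  "turn": [0, 0, 0, 0, 0, 0, 0, 0]
}}

```text
time: 7.33
ee_pos: [523.1, -39.4, 277.8]
tool_rot: [0.019, 0.708, -0.019, 0.706]
wrist_force: [0.2, 0.0, -2.2]
gripper_width: 23.5
```

```bash
python3 -c "
from h import *
look('k')"
```

```text
t 7.38 tcp [523.1 -39.4 278.4] x [-0.002 -0.    -1.   ] jaw axis yaw 1.516 F [ 0.  -0.1 -1.5] M [-0.02 -0.01  0.04] w 23.5
ring [339.9 173.3] [615.4 -43.3 268.6]
```

View pics/k.png

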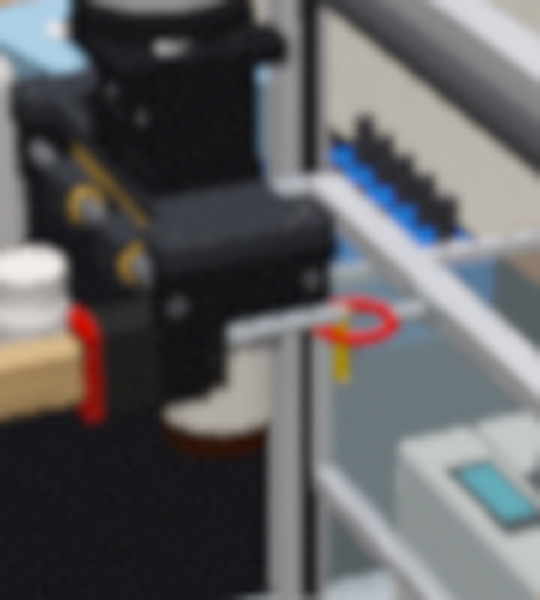

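Emit:
{"op": "drive_tool", "data": {
  "jaw": [1, 1, 1, 1, 1, 1, 1, 1],
  "delta_pos": [
    [0, 0, -5],
    [0, 0, -6],
    [0, 0, -6],
    [0, 0, -6],
    [0, 0, -6],
    [0, 0, -5],
    [0, 0, -3],
    [0, 0, 0]
  ],
  "turn": [0, 0, 0, 0, 0, 0, 0, 0]
}}

```text
time: 8.05
ee_pos: [523.4, -39.4, 241.5]
tool_rot: [0.019, 0.707, -0.019, 0.706]
wrist_force: [-0.5, -0.1, -2.2]
gripper_width: 24.2
```

Emit:
{"op": "drive_tool", "data": {
  "jaw": [1, 1, 1],
  "delta_pos": [
    [0, 0, -3],
    [0, 0, -3],
    [0, 0, 0]
  ],
  "turn": [0, 0, 0]
}}

```text
time: 8.3
ee_pos: [523.5, -39.4, 235.8]
tool_rot: [0.019, 0.707, -0.019, 0.707]
wrist_force: [-0.5, -0.3, -1.1]
gripper_width: 23.7
```

```bash
python3 -c "
from h import *
look('l')"
```

```text
t 8.35 tcp [523.5 -39.4 236. ] x [-0.001  0.    -1.   ] jaw axis yaw 1.516 F [ 0.2 -0.2 -2.3] M [ 0.03 -0.04  0.01] w 23.7
ring [340.2 187. ] [616.7 -43.4 226.8]
```

View pics/l.png

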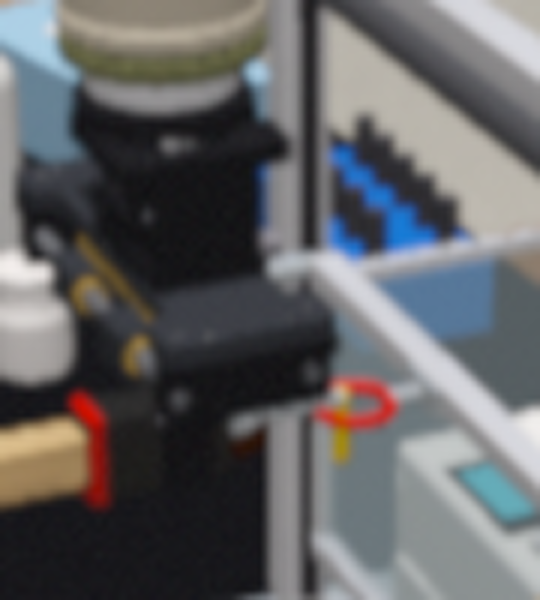

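Emit:
{"op": "drive_tool", "data": {
  "jaw": [1, 1, 1, 1, 1, 1],
  "delta_pos": [
    [0, 0, -1],
    [0, 0, -1],
    [0, 0, -1],
    [0, 0, -1],
    [0, 0, 0],
    [0, 0, 0]
  ],
  "turn": [0, 0, 0, 0, 0, 0]
}}

```text
time: 8.85
ee_pos: [523.6, -39.4, 232.3]
tool_rot: [0.019, 0.707, -0.019, 0.707]
wrist_force: [-1.1, -0.4, -0.4]
gripper_width: 23.4
```

Emit:
{"op": "drive_tool", "data": {
  "jaw": [1, 1, 1, 1, 1, 1],
  "delta_pos": [
    [0, 0, -1],
    [0, 0, -1],
    [0, 0, -1],
    [0, 0, -1],
    [0, 0, 0],
    [0, 0, 0]
  ],
  "turn": [0, 0, 0, 0, 0, 0]
}}

```text
time: 9.35
ee_pos: [523.7, -39.4, 228.3]
tool_rot: [0.019, 0.707, -0.019, 0.707]
wrist_force: [-1.0, 0.0, -0.9]
gripper_width: 23.5
```

```bash
python3 -c "
from h import *
look('m')
d=ld('side_m.npz'); cv2.imwrite('pics/m2.png',cv2.resize(d['frame'][140:260,200:360,::-1],None,fx=4.8,fy=4.8,interpolation=2))"
```

```text
t 9.4 tcp [523.7 -39.4 228.3] x [-0.  0. -1.] jaw axis yaw 1.516 F [-0.2 -0.2 -1.3] M [ 0.02  0.02 -0.03] w 23.4
ring [340.4 189.5] [617.3 -43.4 219.2]
```

View pics/m2.png

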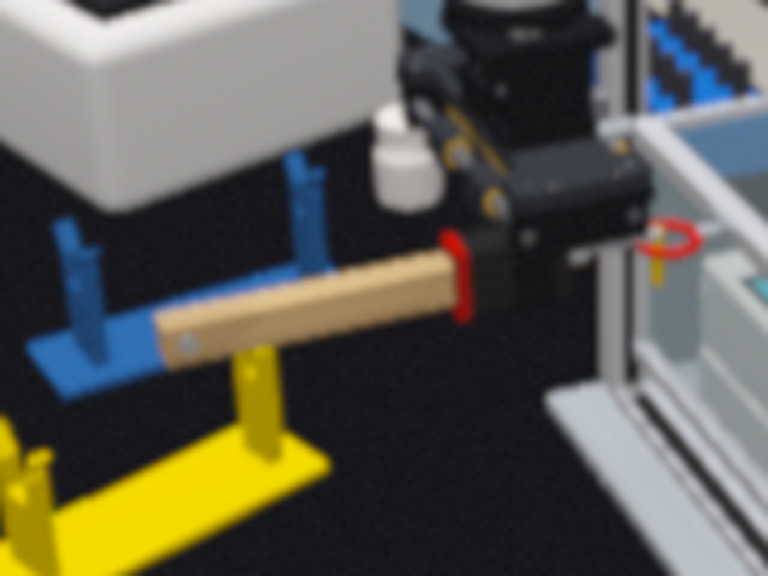

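```bash
python3 - <<'E'
from h import *
S=ld("side_m.npz"); P=np.array([523.7,-39.4,228.3]); n=np.array([.054,1,0])
def f(u,v):
    c,r=ray(S,u,v); return (c+r*(n@(P-c))/(n@r)).round(1)
print("tail",f(200+180/4.8,140+340/4.8)) ; print("bend",f(200+657/4.8,140+232/4.8)); print("tipend",f(200+657/4.8,140+285/4.8))
E
```

```text
tail [334.2 -29.2 222.8]
bend [606.4 -43.9 225.7]
tipend [606.6 -43.9 191.3]
```

Emit:
{"op": "drive_tool", "data": {
  "jaw": [1, 1, 1, 1, 1],
  "delta_pos": [
    [0, 0, -1],
    [0, 0, -1],
    [0, 0, -1],
    [0, 0, 0],
    [0, 0, 0]
  ],
  "turn": [0, 0, 0, 0, 0]
}}

```text
time: 9.82
ee_pos: [523.7, -39.4, 225.3]
tool_rot: [0.019, 0.707, -0.019, 0.707]
wrist_force: [-0.2, 0.4, -0.6]
gripper_width: 23.4
```

Emit:
{"op": "drive_tool", "data": {
  "jaw": [1, 1, 1, 1, 1],
  "delta_pos": [
    [0, 0, -1],
    [0, 0, -1],
    [0, 0, -1],
    [0, 0, 0],
    [0, 0, 0]
  ],
  "turn": [0, 0, 0, 0, 0]
}}

```text
time: 10.23
ee_pos: [523.7, -39.4, 222.3]
tool_rot: [0.019, 0.707, -0.019, 0.707]
wrist_force: [-1.2, 0.3, -0.5]
gripper_width: 23.7
```

Emit:
{"op": "drive_tool", "data": {
  "jaw": [1, 1, 1, 1, 1],
  "delta_pos": [
    [0, 0, -1],
    [0, 0, -1],
    [0, 0, -1],
    [0, 0, 0],
    [0, 0, 0]
  ],
  "turn": [0, 0, 0, 0, 0]
}}

```text
time: 10.65
ee_pos: [523.7, -39.4, 219.3]
tool_rot: [0.019, 0.707, -0.019, 0.707]
wrist_force: [-0.2, -0.1, -0.3]
gripper_width: 23.6
```

```bash
python3 -c "
from h import *
look('n')"
```

```text
t 10.7 tcp [523.7 -39.4 219.3] x [-0.  0. -1.] jaw axis yaw 1.516 F [-1.1 -0.4 -1.1] M [-0.04 -0.03  0.04] w 23.4
ring [339.7 192.3] [615.4 -43.3 210.8]
```

View pics/n.png

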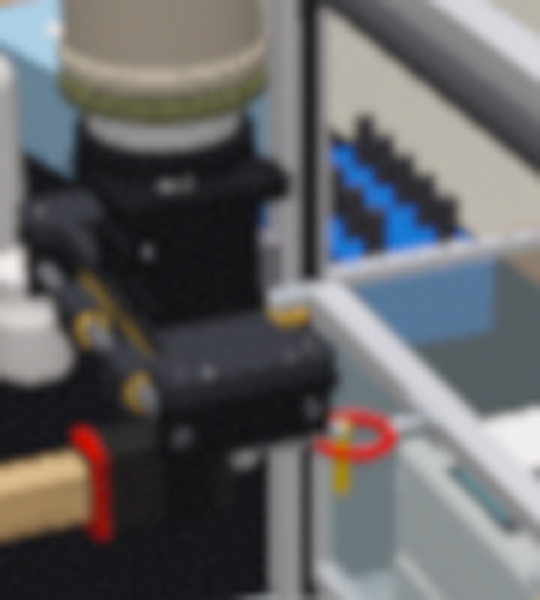

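Emit:
{"op": "drive_tool", "data": {
  "jaw": [1, 1, 1, 1],
  "delta_pos": [
    [0, 0, -1],
    [0, 0, -1],
    [0, 0, 0],
    [0, 0, 0]
  ],
  "turn": [0, 0, 0, 0]
}}

```text
time: 11.03
ee_pos: [523.7, -39.4, 217.3]
tool_rot: [0.019, 0.707, -0.019, 0.707]
wrist_force: [-0.3, 0.0, -0.2]
gripper_width: 23.4
```

Emit:
{"op": "drive_tool", "data": {
  "jaw": [1, 1, 1, 1],
  "delta_pos": [
    [0, 0, -1],
    [0, 0, -1],
    [0, 0, 0],
    [0, 0, 0]
  ],
  "turn": [0, 0, 0, 0]
}}

```text
time: 11.37
ee_pos: [523.7, -39.4, 215.4]
tool_rot: [0.019, 0.707, -0.019, 0.707]
wrist_force: [-1.5, -0.2, 1.6]
gripper_width: 23.8
```

Emit:
{"op": "drive_tool", "data": {
  "jaw": [1, 1, 1, 1],
  "delta_pos": [
    [0, 0, -1],
    [0, 0, -1],
    [0, 0, 0],
    [0, 0, 0]
  ],
  "turn": [0, 0, 0, 0]
}}

```text
time: 11.7
ee_pos: [523.8, -39.4, 213.5]
tool_rot: [0.019, 0.707, -0.019, 0.707]
wrist_force: [-1.2, 0.2, 3.1]
gripper_width: 23.5
```

```bash
python3 -c "
from h import *
look('o')"
```

```text
t 11.75 tcp [523.8 -39.4 213.5] x [ 0.  0. -1.] jaw axis yaw 1.516 F [-1.5  0.3  2.4] M [0.02 0.03 0.  ] w 23.5
ring [339.7 194.1] [615.3 -43.3 205.1]
```

View pics/o.png

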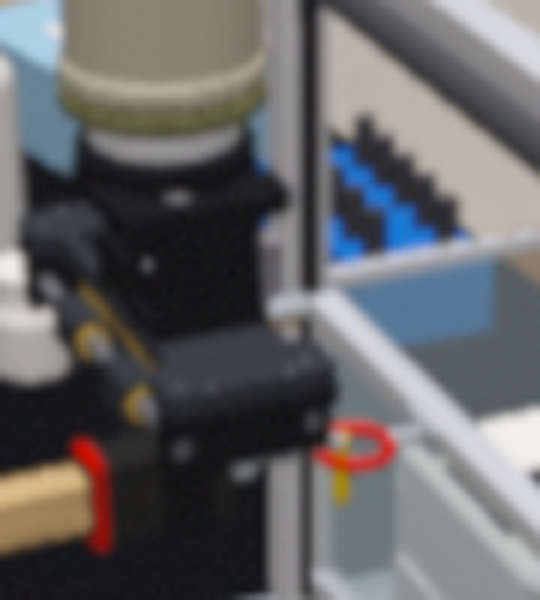

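Emit:
{"op": "drive_tool", "data": {
  "jaw": [1, 1, 1, 1],
  "delta_pos": [
    [0, 0, -1],
    [0, 0, -1],
    [0, 0, 0],
    [0, 0, 0]
  ],
  "turn": [0, 0, 0, 0]
}}

```text
time: 12.08
ee_pos: [523.8, -39.4, 211.3]
tool_rot: [0.019, 0.707, -0.019, 0.707]
wrist_force: [-1.9, 0.2, 2.4]
gripper_width: 23.6
```

Emit:
{"op": "drive_tool", "data": {
  "jaw": [1, 1, 1, 1],
  "delta_pos": [
    [0, 0, -1],
    [0, 0, -1],
    [0, 0, 0],
    [0, 0, 0]
  ],
  "turn": [0, 0, 0, 0]
}}

```text
time: 12.42
ee_pos: [523.7, -39.4, 209.2]
tool_rot: [0.019, 0.707, -0.019, 0.707]
wrist_force: [-1.0, -0.0, 1.9]
gripper_width: 23.6
```

```bash
python3 -c "
from h import *
look('p')"
```

```text
t 12.47 tcp [523.7 -39.4 209.2] x [-0. -0. -1.] jaw axis yaw 1.516 F [-0.9  1.   1.8] M [ 0.06 -0.11 -0.05] w 23.7
ring [338.8 195.5] [612.9 -43.2 201.5]
```

Emit:
{"op": "drive_tool", "data": {
  "jaw": [1, 1, 1, 1],
  "delta_pos": [
    [0, 0, -1],
    [0, 0, -1],
    [0, 0, 0],
    [0, 0, 0]
  ],
  "turn": [0, 0, 0, 0]
}}

```text
time: 12.8
ee_pos: [523.6, -39.4, 207.1]
tool_rot: [0.019, 0.707, -0.019, 0.707]
wrist_force: [-0.9, 0.4, 0.8]
gripper_width: 23.7
```

Emit:
{"op": "drive_tool", "data": {
  "jaw": [1, 1, 1, 1],
  "delta_pos": [
    [0, 0, -1],
    [0, 0, -1],
    [0, 0, 0],
    [0, 0, 0]
  ],
  "turn": [0, 0, 0, 0]
}}

```text
time: 13.13
ee_pos: [523.6, -39.4, 205.1]
tool_rot: [0.019, 0.707, -0.019, 0.707]
wrist_force: [0.7, -0.9, -1.7]
gripper_width: 23.6
```

```bash
python3 -c "
from h import *
look('q')"
```

```text
t 13.18 tcp [523.6 -39.4 205.2] x [-0. -0. -1.] jaw axis yaw 1.516 F [-0.3 -0.5 -1.4] M [ 0.04 -0.21  0.01] w 23.6
ring [339.4 196.7] [614.6 -43.2 197.4]
```

View pics/q.png

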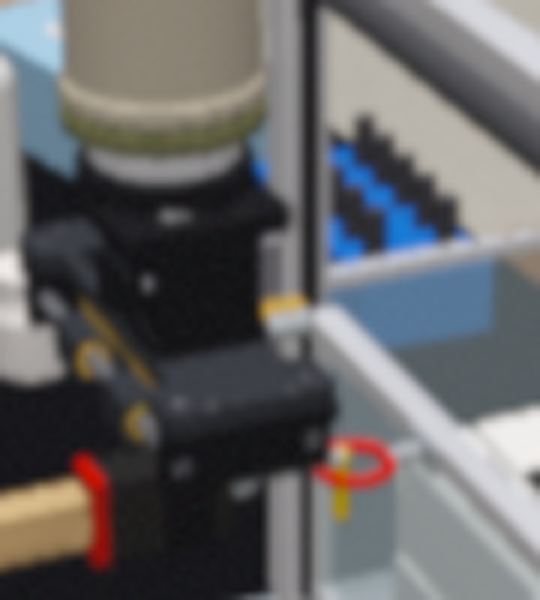

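Emit:
{"op": "drive_tool", "data": {
  "jaw": [1, 1, 1, 1, 1],
  "delta_pos": [
    [0, 0, -1],
    [0, 0, -1],
    [0, 0, -1],
    [0, 0, 0],
    [0, 0, 0]
  ],
  "turn": [0, 0, 0, 0, 0]
}}

```text
time: 13.6
ee_pos: [523.5, -39.5, 202.1]
tool_rot: [0.019, 0.707, -0.019, 0.707]
wrist_force: [0.1, -0.2, -1.9]
gripper_width: 23.6
```

Emit:
{"op": "drive_tool", "data": {
  "jaw": [1, 1, 1, 1],
  "delta_pos": [
    [0, 0, -1],
    [0, 0, -1],
    [0, 0, 0],
    [0, 0, 0]
  ],
  "turn": [0, 0, 0, 0]
}}

```text
time: 13.93
ee_pos: [523.6, -39.4, 200.2]
tool_rot: [0.019, 0.707, -0.019, 0.707]
wrist_force: [-1.1, -0.5, -2.1]
gripper_width: 23.8
```

```bash
python3 -c "
from h import *
look('r')"
```

```text
t 13.98 tcp [523.7 -39.4 200.3] x [-0.  0. -1.] jaw axis yaw 1.516 F [-0.2  0.1 -1.9] M [ 0.07 -0.03 -0.04] w 23.6
ring [340.  198.5] [616.5 -43.4 191.2]
```

View pics/r.png

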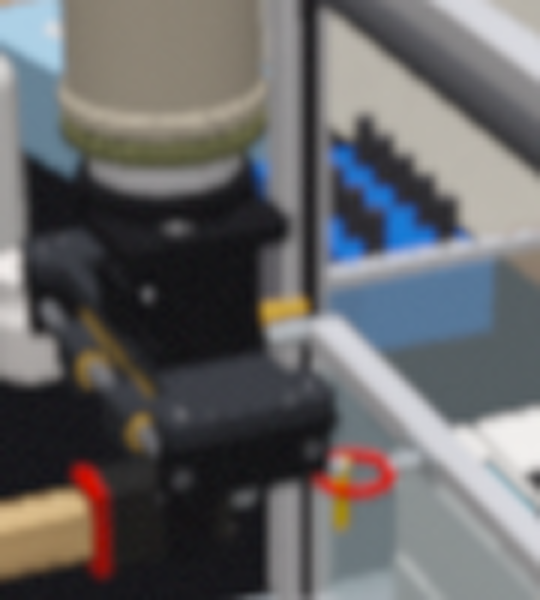

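Emit:
{"op": "drive_tool", "data": {
  "jaw": [1, 1, 1],
  "delta_pos": [
    [0, 0, -1],
    [0, 0, 0],
    [0, 0, 0]
  ],
  "turn": [0, 0, 0]
}}

```text
time: 14.23
ee_pos: [523.7, -39.4, 199.3]
tool_rot: [0.019, 0.707, -0.019, 0.707]
wrist_force: [0.5, -0.0, -3.0]
gripper_width: 23.5
```

Emit:
{"op": "drive_tool", "data": {
  "jaw": [1, 1, 1],
  "delta_pos": [
    [0, 0, -1],
    [0, 0, 0],
    [0, 0, 0]
  ],
  "turn": [0, 0, 0]
}}

```text
time: 14.48
ee_pos: [523.8, -39.4, 198.4]
tool_rot: [0.019, 0.707, -0.019, 0.707]
wrist_force: [-0.5, 0.2, -2.1]
gripper_width: 23.7
```

Emit:
{"op": "drive_tool", "data": {
  "jaw": [1, 1, 1],
  "delta_pos": [
    [0, 0, -1],
    [0, 0, 0],
    [0, 0, 0]
  ],
  "turn": [0, 0, 0]
}}

```text
time: 14.73
ee_pos: [523.8, -39.4, 197.6]
tool_rot: [0.019, 0.707, -0.019, 0.707]
wrist_force: [-1.4, -0.3, 0.7]
gripper_width: 23.6
```

```bash
python3 -c "
from h import *
look('s')"
```

```text
t 14.78 tcp [523.8 -39.4 197.6] x [ 0.  0. -1.] jaw axis yaw 1.516 F [-1.6  0.2  1.1] M [ 0.01 -0.08 -0.02] w 23.5
ring [338.5 199.3] [612.1 -43.1 189.7]
```

Emit:
{"op": "drive_tool", "data": {
  "jaw": [1, 1, 1],
  "delta_pos": [
    [0, 0, -1],
    [0, 0, 0],
    [0, 0, 0]
  ],
  "turn": [0, 0, 0]
}}

```text
time: 15.03
ee_pos: [523.9, -39.4, 196.7]
tool_rot: [0.019, 0.707, -0.019, 0.707]
wrist_force: [-3.8, -0.4, 4.3]
gripper_width: 23.6
```

Emit:
{"op": "drive_tool", "data": {
  "jaw": [1, 1, 1],
  "delta_pos": [
    [0, 0, -0.7],
    [0, 0, 0],
    [0, 0, 0]
  ],
  "turn": [0, 0, 0]
}}

```text
time: 15.28
ee_pos: [523.9, -39.4, 196.1]
tool_rot: [0.019, 0.707, -0.019, 0.707]
wrist_force: [-3.0, 0.9, 5.5]
gripper_width: 23.3
```

Emit:
{"op": "drive_tool", "data": {
  "jaw": [1, 1, 1],
  "delta_pos": [
    [0, 0, -0.8],
    [0, 0, 0],
    [0, 0, 0]
  ],
  "turn": [0, 0, 0]
}}

```text
time: 15.53
ee_pos: [523.9, -39.4, 195.5]
tool_rot: [0.02, 0.707, -0.019, 0.707]
wrist_force: [-5.6, 0.5, 8.2]
gripper_width: 23.9
```

Emit:
{"op": "drive_tool", "data": {
  "jaw": [1, 1, 1],
  "delta_pos": [
    [0, 0, -0.5],
    [0, 0, 0],
    [0, 0, 0]
  ],
  "turn": [0, 0, 0]
}}

```text
time: 15.78
ee_pos: [523.9, -39.4, 195.2]
tool_rot: [0.02, 0.707, -0.019, 0.707]
wrist_force: [-5.8, 0.1, 8.7]
gripper_width: 23.6
```

```bash
python3 -c "
from h import *
look('u')"
```

```text
t 15.83 tcp [523.9 -39.4 195.2] x [ 0.001  0.    -1.   ] jaw axis yaw 1.516 F [-5.8 -0.4  8.7] M [ 0.    0.37 -0.  ] w 23.3
ring [339.9 199.5] [616.1 -43.3 188.2]
```

View pics/u.png

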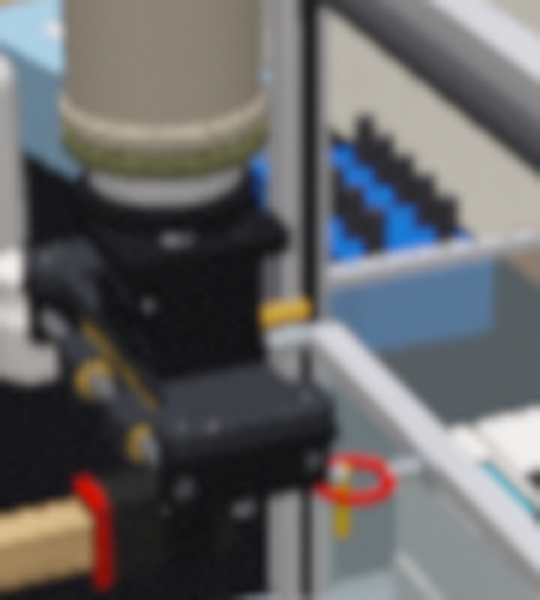

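Emit:
{"op": "drive_tool", "data": {
  "jaw": [1, 1, 1, 1, 1, 1, 1],
  "delta_pos": [
    [0, 0, -0.3],
    [0, 0, 0],
    [0, 0, 0],
    [0, 0, 0],
    [0, 0, 0],
    [0, 0, 0],
    [0, 0, 0]
  ],
  "turn": [0, 0, 0, 0, 0, 0, 0]
}}

```text
time: 16.42
ee_pos: [523.9, -39.4, 195.0]
tool_rot: [0.02, 0.707, -0.019, 0.707]
wrist_force: [-6.9, -0.2, 10.0]
gripper_width: 24.0
```

```bash
python3 - <<'E'
from h import *
s=st(); look('v')
S=ld("side_v.npz")
y=tip(S,(330,193,345,212),s["ee_pos"],-.054); print(y)
E
```

```text
t 16.42 tcp [523.9 -39.4 195. ] x [ 0.001  0.    -1.   ] jaw axis yaw 1.516 F [-6.9 -0.2 10. ] M [0.02 0.38 0.01] w 24.0
t 16.47 tcp [524.  -39.4 195. ] x [ 0.001  0.    -1.   ] jaw axis yaw 1.516 F [-6.3  0.   9.3] M [0.03 0.4  0.03] w 23.3
ring [339.7 199.5] [615.5 -43.3 188.2]
(8, [array([607.1, -43.9, 173.3]), array([607.1, -43.9, 168.5]), array([607.2, -43.9, 160.4])])
```

Emit:
{"op": "drive_tool", "data": {
  "jaw": [1, 1, 1, 1, 1, 1, 1, 1],
  "delta_pos": [
    [0, 0, 1],
    [0, 0, 1],
    [0, 0, 1],
    [0, 0, 2],
    [0, 0, 2],
    [0, 0, 3],
    [0, 0, 0],
    [0, 0, 0]
  ],
  "turn": [0, 0, 0, 0, 0, 0, 0, 0]
}}

```text
time: 17.13
ee_pos: [523.7, -39.3, 204.0]
tool_rot: [0.019, 0.707, -0.019, 0.707]
wrist_force: [0.5, -0.2, -2.4]
gripper_width: 23.6
```

```bash
python3 - <<'E'
from h import *
look('w')
E
```

```text
t 17.18 tcp [523.6 -39.4 203.9] x [-0.  0. -1.] jaw axis yaw 1.516 F [ 0.2 -0.3 -2.9] M [ 0.02  0.02 -0.01] w 23.7
ring [340.4 199.4] [617.7 -43.4 187.9]
```

View pics/w.png

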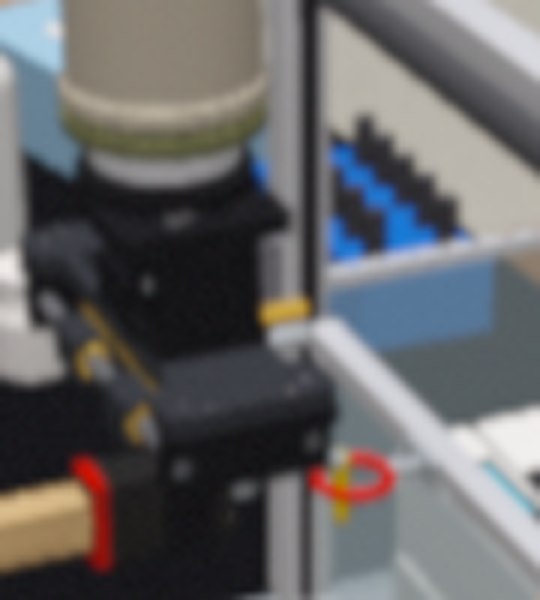

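Guard stays down; continue unhooking upward.

Emit:
{"op": "drive_tool", "data": {
  "jaw": [1, 1, 1, 1, 1, 1, 1, 1],
  "delta_pos": [
    [0, 0, 5],
    [0, 0, 6],
    [0, 0, 7],
    [0, 0, 8],
    [0, 0, 9],
    [0, 0, 10],
    [0, 0, 10],
    [0, 0, 0]
  ],
  "turn": [0, 0, 0, 0, 0, 0, 0, 0]
}}

```text
time: 17.85
ee_pos: [524.7, -39.4, 261.7]
tool_rot: [0.02, 0.706, -0.019, 0.708]
wrist_force: [0.3, -0.0, -2.3]
gripper_width: 23.6
```

```bash
python3 - <<'E'
from h import *
look('x')
E
```

```text
t 17.9 tcp [524.3 -39.4 260.5] x [ 0.002  0.    -1.   ] jaw axis yaw 1.516 F [ 0.6  0.7 -3.5] M [ 0.03  0.   -0.03] w 23.5
ring [338.2 199.2] [611.  -43.1 190.4]
```

View pics/x.png

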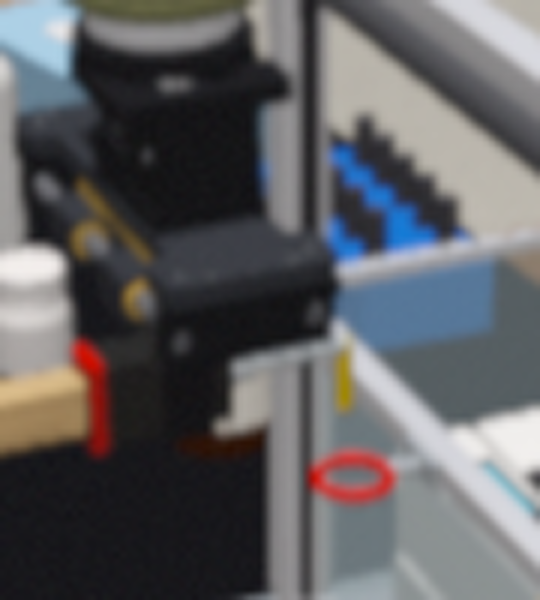

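Emit:
{"op": "drive_tool", "data": {
  "jaw": [1, 1, 1, 1, 1, 1, 1, 1],
  "delta_pos": [
    [-15, 0, 0],
    [-20, 0, 0],
    [-13, 15, 0],
    [-4, 25, 0],
    [0, 34, 0],
    [0, 34, 0],
    [0, 34, 0],
    [0, 34, 0]
  ],
  "turn": [0, 0, 0, 0, 0.02, 0.02, 0.02, 0.02]
}}

```text
time: 18.57
ee_pos: [471.2, 138.1, 258.8]
tool_rot: [-0.009, 0.707, 0.009, 0.707]
wrist_force: [0.7, -0.6, -1.1]
gripper_width: 23.6
```

Emit:
{"op": "drive_tool", "data": {
  "jaw": [1, 1, 1, 1, 1, 1, 1, 1],
  "delta_pos": [
    [0, 34, 0],
    [0, 34, 0],
    [0, 34, 0],
    [0, 34, 0],
    [0, 34, 0],
    [0, 24, 0],
    [0, 17, 0],
    [0, 0, 0]
  ],
  "turn": [0.02, 0.02, 0.02, 0.008, 0, 0, 0, 0]
}}

```text
time: 19.23
ee_pos: [469.9, 351.8, 257.8]
tool_rot: [-0.035, 0.707, 0.035, 0.706]
wrist_force: [-0.7, 0.0, -1.8]
gripper_width: 23.6
```

Emit:
{"op": "drive_tool", "data": {
  "jaw": [1, 1, 1, 1, 1, 1],
  "delta_pos": [
    [0, 0, -20],
    [0, 0, -30],
    [0, 0, -30],
    [0, 0, -10],
    [0, 0, 0],
    [0, 0, 0]
  ],
  "turn": [0, 0, 0, 0, 0, 0]
}}

```text
time: 19.73
ee_pos: [472.0, 347.3, 169.7]
tool_rot: [-0.033, 0.706, 0.033, 0.706]
wrist_force: [0.3, 0.1, -0.0]
gripper_width: 23.3
```

```bash
cat > l2.py <<'E'
from h import *
def look2(tag):
    from rig import arm
    s=st()
    d=arm.get_image("side");np.savez(f"side_{tag}.npz",**d)
    cv2.imwrite(f"pics/{tag}.png",cv2.resize(d["frame"][130:240,170:300,::-1],None,fx=5.4,fy=5.4,interpolation=2))
    d=arm.get_image("top");np.savez(f"top_{tag}.npz",**d)
    cv2.imwrite(f"pics/{tag}t.png",cv2.resize(d["frame"][200:320,170:300,::-1],None,fx=5,fy=5,interpolation=2))
E
python3 -c "
from l2 import *
look2('y')"
```

```text
t 19.73 tcp [472.  347.3 169.7] x [-0. -0. -1.] jaw axis yaw 1.664 F [ 0.3  0.1 -0. ] M [ 0.   -0.03  0.02] w 23.3
```

View pics/y.png

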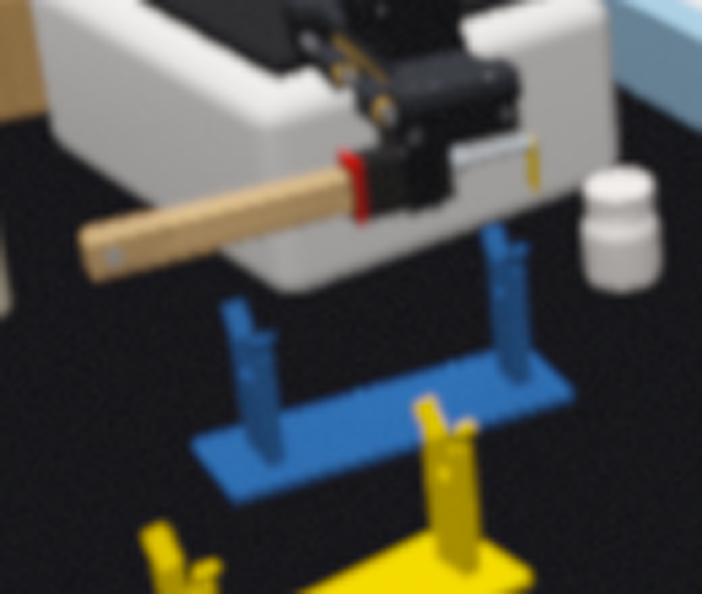

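View pics/yt.png

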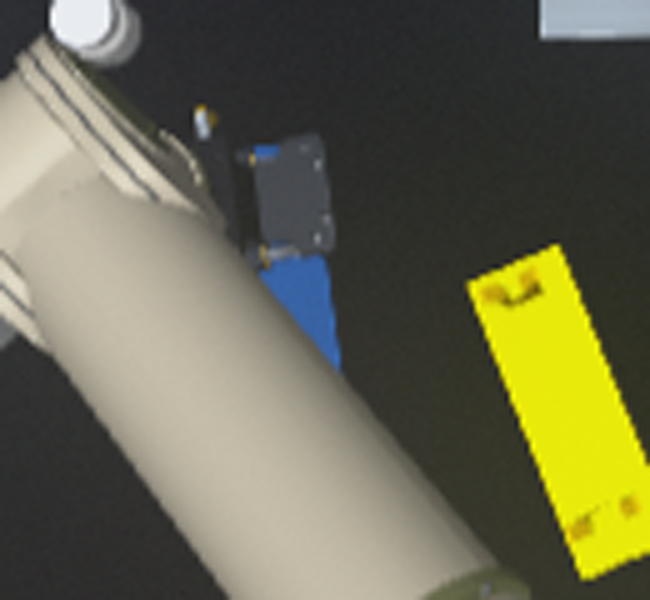

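Emit:
{"op": "drive_tool", "data": {
  "jaw": [1, 1, 1, 1, 1, 1, 1],
  "delta_pos": [
    [0, -2.3, -15],
    [0, 0, -15],
    [0, 0, -10],
    [0, 0, -5],
    [0, 0, 0],
    [0, 0, 0],
    [0, 0, 0]
  ],
  "turn": [0, 0, 0, 0, 0, 0, 0]
}}

```text
time: 20.42
ee_pos: [472.2, 345.7, 125.2]
tool_rot: [-0.033, 0.706, 0.033, 0.707]
wrist_force: [-0.4, 0.7, -2.1]
gripper_width: 23.6
```

```bash
python3 -c "
from l2 import *
look2('z')"
```

```text
t 20.42 tcp [472.2 345.7 125.2] x [ 0.001  0.001 -1.   ] jaw axis yaw 1.664 F [-0.4  0.7 -2.1] M [ 0.08  0.04 -0.02] w 23.6
```

View pics/z.png

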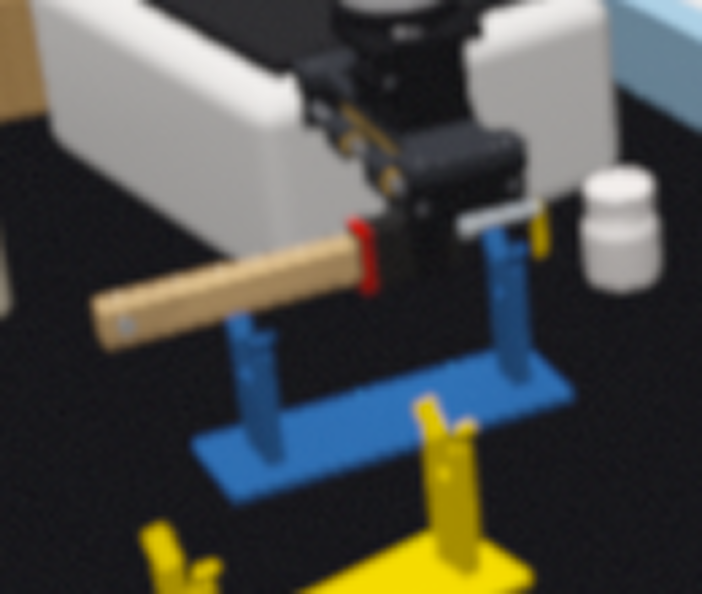

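Emit:
{"op": "drive_tool", "data": {
  "jaw": [1, 1, 1, 1, 1, 1, 1, 1],
  "delta_pos": [
    [0, -0.5, -6],
    [0, 0, -6],
    [0, 0, -6],
    [0, 0, -6],
    [0, 0, -6],
    [0, 0, -6],
    [0, 0, 0],
    [0, 0, 0]
  ],
  "turn": [0, 0, 0, 0, 0, 0, 0, 0]
}}

```text
time: 21.18
ee_pos: [471.4, 344.8, 87.6]
tool_rot: [-0.033, 0.707, 0.033, 0.706]
wrist_force: [-0.0, 1.1, -2.3]
gripper_width: 23.6
```

Emit:
{"op": "drive_tool", "data": {
  "jaw": [1, 1, 1, 1, 1, 1],
  "delta_pos": [
    [0, 0, -4],
    [0, 0, -3],
    [0, 0, -3],
    [0, 0, -2],
    [0, 0, 0],
    [0, 0, 0]
  ],
  "turn": [0, 0, 0, 0, 0, 0]
}}

```text
time: 21.68
ee_pos: [471.6, 344.8, 75.9]
tool_rot: [-0.033, 0.706, 0.033, 0.706]
wrist_force: [0.1, 1.2, -2.2]
gripper_width: 23.6
```

```bash
python3 -c "
from l2 import *
look2('A')"
```

```text
t 21.68 tcp [471.6 344.8  75.9] x [-0. -0. -1.] jaw axis yaw 1.664 F [ 0.1  1.2 -2.2] M [0.19 0.03 0.01] w 23.6
```

View pics/A.png

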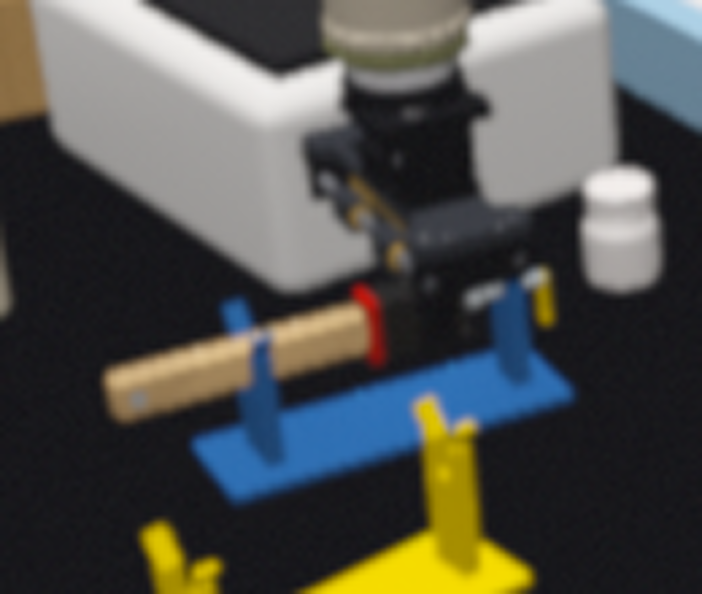

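Emit:
{"op": "drive_tool", "data": {
  "jaw": [1, 1, 0.65, 0.5, 0.3, 0, 0, 0],
  "delta_pos": [
    [0, 0, -0.8],
    [0, 0, 0],
    [0, 0, 0],
    [0, 0, 0],
    [0, 0, 0],
    [0, 0, 0],
    [0, 0, 0],
    [0, 0, 0]
  ],
  "turn": [0, 0, 0, 0, 0, 0, 0, 0]
}}

```text
time: 22.45
ee_pos: [471.8, 344.8, 75.3]
tool_rot: [-0.033, 0.706, 0.033, 0.706]
wrist_force: [0.3, 0.1, -0.1]
gripper_width: 55.7
```

Emit:
{"op": "drive_tool", "data": {
  "jaw": [0, 0, 0, 0, 0, 0, 0, 0],
  "delta_pos": [
    [0, 0, 0],
    [0, 0, 0],
    [0, 0, 0],
    [0, 0, 0],
    [0, 0, 0],
    [0, 0, 0],
    [0, 0, 0],
    [0, 0, 0]
  ],
  "turn": [0, 0, 0, 0, 0, 0, 0, 0]
}}

```text
time: 23.12
ee_pos: [471.7, 344.8, 75.3]
tool_rot: [-0.033, 0.706, 0.033, 0.706]
wrist_force: [0.4, -0.4, 0.2]
gripper_width: 86.8
```

```bash
python3 -c "
from h import *
st()"
```

```text
t 23.12 tcp [471.7 344.8  75.3] x [-0.  0. -1.] jaw axis yaw 1.664 F [ 0.4 -0.4  0.2] M [ 0.04 -0.01 -0.05] w 86.8
```

Emit:
{"op": "drive_tool", "data": {
  "jaw": [0, 0, 0, 0, 0, 0, 0, 0],
  "delta_pos": [
    [0, 0, 8],
    [0, 0, 15],
    [0, 0, 25],
    [0, 0, 30],
    [0, 0, 30],
    [0, 0, 30],
    [0, 0, 30],
    [0, 0, 0]
  ],
  "turn": [0, 0, 0, 0, 0, 0, 0, 0]
}}

```text
time: 23.78
ee_pos: [473.6, 346.2, 250.6]
tool_rot: [-0.031, 0.704, 0.035, 0.709]
wrist_force: [1.5, 1.0, 0.8]
gripper_width: 87.2
```

Emit:
{"op": "drive_tool", "data": {
  "jaw": [0, 0, 0, 0, 0, 0, 0, 0],
  "delta_pos": [
    [-29, 29, 0],
    [-29, 29, 0],
    [-29, 29, 0],
    [-29, 29, 0],
    [-29, 29, 0],
    [-29, 29, 0],
    [-29, 29, 0],
    [0, 0, 0]
  ],
  "turn": [-0.06, -0.06, -0.06, -0.06, -0.06, -0.06, -0.06, 0]
}}

```text
time: 24.45
ee_pos: [259.6, 553.5, 243.3]
tool_rot: [0.113, 0.7, -0.112, 0.697]
wrist_force: [-1.9, 0.5, 0.2]
gripper_width: 87.0
```

Emit:
{"op": "drive_tool", "data": {
  "jaw": [0, 0, 0, 0],
  "delta_pos": [
    [0, 0, 0],
    [0, 0, 0],
    [0, 0, 0],
    [0, 0, 0]
  ],
  "turn": [0, 0, 0, 0]
}}

```text
time: 24.78
ee_pos: [270.2, 546.9, 243.6]
tool_rot: [0.116, 0.697, -0.116, 0.698]
wrist_force: [-0.5, 0.6, -0.3]
gripper_width: 86.9
```

```bash
python3 - <<'E'
from h import *
from rig import arm
st()
D={}
for n in("side","top"):
    d=arm.get_image(n); cv2.imwrite(f"pics/fin_{n}.png",d["frame"][:,:,::-1]); np.savez(f"{n}_fin.npz",**d); D[n]=d
T=D["top"];S=D["side"]
et=ell(red(T,(300,170,350,225)));es=ell(red(S,(322,170,360,215))); print("ring",tri(T,et[0],S,es[0]))
for nm,t,s in(("0",ld("top0.npz"),ld("side0.npz")),("fin",T,S)):
    bt=cen(red(t,(205,240,240,270)));bs=cen(red(s,(225,175,250,205)))
    yt=cen(mask(t,(20,100,80),(35,255,255),(205,215,235,235)));ys=cen(mask(s,(20,120,80),(35,255,255),(262,170,280,195)))
    m=mask(t,(10,60,120),(22,200,255),(205,255,240,312)); r=cv2.minAreaRect(np.argwhere(m)[:,::-1].astype(np.float32))
    print(nm,"band",tri(t,bt,s,bs)[0].round(1),"tooth",tri(t,yt,s,ys)[0].round(1),"wood",r)
E
```

```text
t 24.78 tcp [270.2 546.9 243.6] x [ 0.001  0.    -1.   ] jaw axis yaw 1.242 F [-0.5  0.6 -0.3] M [-0.02  0.01 -0.01] w 86.9
ring (array([610.65201193, -43.3984234 , 190.40496878]), np.float64(0.32715864172875453))
0 band [435.  346.   75.6] tooth [550.4 351.4  56. ] wood ((224.12307739257812, 283.4846496582031), (47.13319778442383, 5.085424423217773), 82.87498474121094)
fin band [434.5 341.   78.7] tooth [552.4 352.   53.7] wood ((224.5538787841797, 283.4307861328125), (47.13319778442383, 4.961389064788818), 82.87498474121094)
```

View pics/fin_side.png

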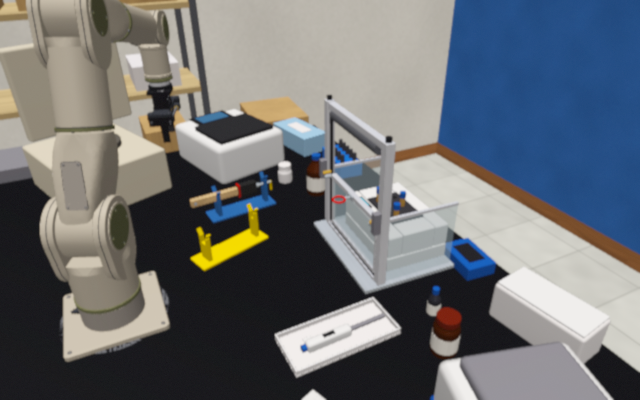

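View pics/fin_top.png

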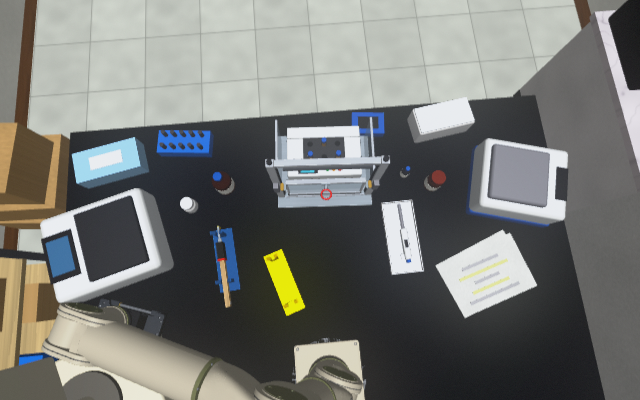

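The final pictures show the guard down, with the ring at top pixel (326,194) and z of about 190 mm, which is a travel of about 0.125 m. The pole lies in the blue cradle where it started, the gripper is clear, and the other things on the bench have not moved.

```bash
python3 -c "
from rig import arm
print(arm.sign_off())"
```

```text
the job is handed in; nothing more can be done
None
```

The guard is shut and caught down, the pole is back in its blue cradle, and I handed the job in at about 25 s of the 58 s allowed. `sign_off` gave no verdict.

**What I did:**
- I gripped the pole by its sleeve and dropped the hook into the red ring.
- I drew the guard down past its catches. The catch resistance was felt at about 0.107–0.118 m of travel.
- I bedded the guard on its seal with about 12 N vertically (about 14 N in all) for about half a second.
- I then unhooked, laid the pole back and moved the arm clear.

**What the last checks showed:**
- **Guard:** the ring measures z ≈ 190 mm, so travel is about 0.125 m. The ring stayed put as the hook came out.
- **Pole:** the tooth is within 2–3 mm of where it started. The wooden tail lies at the same angle and within half a pixel in the top view.
- **Other things:** by eye, the tubes, bottles, jars and pipette look unmoved in both views. The gripper is open and touching nothing.

**What disagreed:**
- **Pole pitch:** I kept the pole nearly level instead of hook-up by 15–30°, because the moves turn only about the vertical. The ring held in the hook all the same.
- **Sideways force:** a forward force of about 6–7 N came with the bedding pull.
- **Spring force:** on the way down the wrist felt only 0–2 N from the spring, against the 3–5 N given for low down.
- **Red band on the pole:** its measured position differs by about 5 mm from the start, but that mask was coarse from the outset.

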